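# Gauge a press spindle's pitch with comb leaves

### The job

Find which comb leaf fits the spindle on the green bench skin: take the leaves from the wooden rack one at a time, set each teeth-down along the top of the thread and, pressing only lightly, ease it to and fro until it drops fully home between the threads or plainly just rides on top. Hold the one that seats pressed home for a moment, then hang it in the slot of the job tray; the leaves that do not fit go back in the rack. Never force a leaf against the thread, and leave the rest of the bench as it is.

Things in the scene. Friction and masses are not known exactly. Their poses are not given: they have to be found in the camera images.
- mat_centre (a point): Centre of the green bench skin, 150 (x) by 300 (y) mm, flat on the bench. The spindle to be gauged stands on it, within 15 mm of the middle; the other two stand farther back. Pitches: one spindle and one leaf each of 6, 8 and 10 mm. A leaf of another pitch, or one whose teeth stand on the crests, rides 3 to 5 mm above its home height. The right leaf's teeth have sloping flanks and, home, 0.3 mm play on each; it then cannot slide along the thread.
- spindle_1_thread (a point): Steel spindle fixed in two V-blocks, axis level along this frame's y, 45 mm above the bench; z is up. The point is on the axis, half-way along the thread, which reaches 60 mm either way along y and is 32 mm across its crests (top line 16 mm above the point), 3.5 to 5.5 mm deep. Where its grooves fall along y is not known. Clamp bows at 80 mm either side stand 83 mm above the bench.
- spindle_2_thread (a point): Steel spindle fixed in two V-blocks, axis level along this frame's y, 45 mm above the bench; z is up. The point is on the axis, half-way along the thread, which reaches 60 mm either way along y and is 32 mm across its crests (top line 16 mm above the point), 3.5 to 5.5 mm deep. Where its grooves fall along y is not known. Clamp bows at 80 mm either side stand 83 mm above the bench.
- spindle_3_thread (a point): Steel spindle fixed in two V-blocks, axis level along this frame's y, 45 mm above the bench; z is up. The point is on the axis, half-way along the thread, which reaches 60 mm either way along y and is 32 mm across its crests (top line 16 mm above the point), 3.5 to 5.5 mm deep. Where its grooves fall along y is not known. Clamp bows at 80 mm either side stand 83 mm above the bench.
- leaf_p_grip (a point): Comb leaf, 90 to 140 g: steel plate 4 mm thick (x), 48 mm long (y), toothed lower edge, under a wooden grip 18 (x) by 40 (y) by 46 (z) mm. Point: the grip's centre; z up. Grip's underside (shoulder) 23 mm below it, gullets between teeth 43 mm, tooth tips 46 to 48 mm. Which spindle it fits is not told. Fully home in the thread its point is 59 mm above the spindle's axis.
- leaf_q_grip (a point): Comb leaf, 90 to 140 g: steel plate 4 mm thick (x), 48 mm long (y), toothed lower edge, under a wooden grip 18 (x) by 40 (y) by 46 (z) mm. Point: the grip's centre; z up. Grip's underside (shoulder) 23 mm below it, gullets between teeth 43 mm, tooth tips 46 to 48 mm. Which spindle it fits is not told. Fully home in the thread its point is 59 mm above the spindle's axis.
- leaf_r_grip (a point): Comb leaf, 90 to 140 g: steel plate 4 mm thick (x), 48 mm long (y), toothed lower edge, under a wooden grip 18 (x) by 40 (y) by 46 (z) mm. Point: the grip's centre; z up. Grip's underside (shoulder) 23 mm below it, gullets between teeth 43 mm, tooth tips 46 to 48 mm. Which spindle it fits is not told. Fully home in the thread its point is 59 mm above the spindle's axis.
- rack_home0 (a point): Slot 0 of the pale wooden leaf rack (185 by 76 by 38 mm, fixed), three slots side by side 62 mm apart along x. The point is where the centre of a leaf's grip is when the leaf hangs home in it by its shoulder: 23 mm above the slot's mouth, which is 38 mm above the bench. Slot: 9 mm wide (x), 54 mm long (y), 28 mm deep or more.
- rack_home1 (a point): Slot 1 of the pale wooden leaf rack (185 by 76 by 38 mm, fixed), three slots side by side 62 mm apart along x. The point is where the centre of a leaf's grip is when the leaf hangs home in it by its shoulder: 23 mm above the slot's mouth, which is 38 mm above the bench. Slot: 9 mm wide (x), 54 mm long (y), 28 mm deep or more.
- rack_home2 (a point): Slot 2 of the pale wooden leaf rack (185 by 76 by 38 mm, fixed), three slots side by side 62 mm apart along x. The point is where the centre of a leaf's grip is when the leaf hangs home in it by its shoulder: 23 mm above the slot's mouth, which is 38 mm above the bench. Slot: 9 mm wide (x), 54 mm long (y), 28 mm deep or more.
- tray_home (a point): The one slot of the job tray: a dark wooden tray (160 x 120 mm, rim 22 mm high, fixed) that carries a pale slotted block 62 x 76 mm and, beside the block, the spindle's loose brass nut. The point is where the centre of a leaf's grip is when the leaf hangs home in it by its shoulder: 23 mm above the slot's mouth, which is 38 mm above the bench. Slot: 9 mm wide (x), 54 mm long (y), 28 mm deep or more.
- nut: Brass spindle nut, ring 48 mm across, 28 mm tall, in the job tray; origin at the centre of its underside. Leave it where it is.
- loupe: Black eye loupe, 34 mm across, 30 mm tall; origin under it. Leave it where it is.
- hammer: Hammer, 220 mm long, lying flat. Leave it where it is.
- screwdriver: Orange screwdriver, 170 mm long, lying flat. Leave it where it is.
- needle_file: Needle file with a wooden handle, 180 mm long, lying flat. Leave it where it is.
- saw_frame: Piercing saw frame with a wooden handle, about 260 by 95 mm, lying flat. Leave it where it is.
- caliper: Steel caliper, 200 mm long, lying flat. Leave it where it is.
- oil: Small oil bottle, 40 mm across, 75 mm tall; origin under it. Leave it where it is.
Things that resemble listed ones, but are neither listed nor needed, are in the scene too. What is shaped like the part that bears rack_home0 but pink or purple is not meant.

How it is judged (in metres and radians):
On the way:
1. the leaf that fits the spindle on the green skin is pressed lightly home in its thread, teeth fully down in the grooves, upright and along the axis (((horizontal distance between spindle_1_thread and mat_centre below 0.05 m and z of leaf_q_grip in the frame of spindle_1_thread between 0.0565 and 0.0604 m and x of leaf_q_grip in the frame of spindle_1_thread between -0.006 and 0.006 m and y of leaf_q_grip in the frame of spindle_1_thread between -0.04 and 0.04 m and angle between the y axis of leaf_q_grip and the y axis of spindle_1_thread, either way round below 0.1 rad and angle between leaf_q_grip's own z axis and vertical below 0.08 rad and contact force between leaf_q and spindle_1 above 1 N) or (horizontal distance between spindle_2_thread and mat_centre below 0.05 m and z of leaf_r_grip in the frame of spindle_2_thread between 0.0565 and 0.0604 m and x of leaf_r_grip in the frame of spindle_2_thread between -0.006 and 0.006 m and y of leaf_r_grip in the frame of spindle_2_thread between -0.04 and 0.04 m and angle between the y axis of leaf_r_grip and the y axis of spindle_2_thread, either way round below 0.1 rad and angle between leaf_r_grip's own z axis and vertical below 0.08 rad and contact force between leaf_r and spindle_2 above 1 N) or (horizontal distance between spindle_3_thread and mat_centre below 0.05 m and z of leaf_p_grip in the frame of spindle_3_thread between 0.0565 and 0.0604 m and x of leaf_p_grip in the frame of spindle_3_thread between -0.006 and 0.006 m and y of leaf_p_grip in the frame of spindle_3_thread between -0.04 and 0.04 m and angle between the y axis of leaf_p_grip and the y axis of spindle_3_thread, either way round below 0.1 rad and angle between leaf_p_grip's own z axis and vertical below 0.08 rad and contact force between leaf_p and spindle_3 above 1 N))), for 0.3 s.
At the end, for the whole second after the job is handed in: The leaf that fits the spindle on the green skin hangs upright in the job tray's slot and the two others hang upright in slots of the rack (each grip centre within 7 mm of its place in the slot, upright within 0.12 rad), all at rest (((horizontal distance between spindle_1_thread and mat_centre below 0.05 m and (distance between leaf_q_grip and tray_home below 0.007 m and angle between leaf_q_grip's own z axis and vertical below 0.12 rad and linear speed of leaf_q below 0.02 m/s) and ((distance between leaf_r_grip and rack_home0 below 0.007 m or distance between leaf_r_grip and rack_home1 below 0.007 m or distance between leaf_r_grip and rack_home2 below 0.007 m) and angle between leaf_r_grip's own z axis and vertical below 0.12 rad and linear speed of leaf_r below 0.02 m/s) and ((distance between leaf_p_grip and rack_home0 below 0.007 m or distance between leaf_p_grip and rack_home1 below 0.007 m or distance between leaf_p_grip and rack_home2 below 0.007 m) and angle between leaf_p_grip's own z axis and vertical below 0.12 rad and linear speed of leaf_p below 0.02 m/s)) or (horizontal distance between spindle_2_thread and mat_centre below 0.05 m and (distance between leaf_r_grip and tray_home below 0.007 m and angle between leaf_r_grip's own z axis and vertical below 0.12 rad and linear speed of leaf_r below 0.02 m/s) and ((distance between leaf_q_grip and rack_home0 below 0.007 m or distance between leaf_q_grip and rack_home1 below 0.007 m or distance between leaf_q_grip and rack_home2 below 0.007 m) and angle between leaf_q_grip's own z axis and vertical below 0.12 rad and linear speed of leaf_q below 0.02 m/s) and ((distance between leaf_p_grip and rack_home0 below 0.007 m or distance between leaf_p_grip and rack_home1 below 0.007 m or distance between leaf_p_grip and rack_home2 below 0.007 m) and angle between leaf_p_grip's own z axis and vertical below 0.12 rad and linear speed of leaf_p below 0.02 m/s)) or (horizontal distance between spindle_3_thread and mat_centre below 0.05 m and (distance between leaf_p_grip and tray_home below 0.007 m and angle between leaf_p_grip's own z axis and vertical below 0.12 rad and linear speed of leaf_p below 0.02 m/s) and ((distance between leaf_q_grip and rack_home0 below 0.007 m or distance between leaf_q_grip and rack_home1 below 0.007 m or distance between leaf_q_grip and rack_home2 below 0.007 m) and angle between leaf_q_grip's own z axis and vertical below 0.12 rad and linear speed of leaf_q below 0.02 m/s) and ((distance between leaf_r_grip and rack_home0 below 0.007 m or distance between leaf_r_grip and rack_home1 below 0.007 m or distance between leaf_r_grip and rack_home2 below 0.007 m) and angle between leaf_r_grip's own z axis and vertical below 0.12 rad and linear speed of leaf_r below 0.02 m/s)))); the robot touches nothing.
It fails at once if a leaf is forced: more than 25 N between a leaf and any spindle (contact force between any of leaf_q, leaf_r, leaf_p and spindle_1 above 25 N or contact force between any of leaf_q, leaf_r, leaf_p and spindle_2 above 25 N or contact force between any of leaf_q, leaf_r, leaf_p and spindle_3 above 25 N).
It fails at once if one of the other things on the bench is shifted by more than 25 mm (distance of any of nut, loupe, hammer, screwdriver, needle_file, saw_frame, caliper, oil from where it was at the start of the episode above 0.025 m).
It also fails if it takes over 72 s, if anything falls off the work surface, if the arm or the gripper's body presses on something with over 40 N, if the wrist force passes 120 N, or if a joint passes its speed limit or range.

### The arm

A 6-joint arm with a two-finger parallel gripper is mounted at the origin on the work surface. World frame = base frame: x ahead of the robot, y to its left, z up, the work surface at z = 0. Lengths are in mm, angles in rad, forces in N, time in s.
With the tool pointing down it reaches from about 300 to 775 mm from the base axis. Payload 14.6 kg.
Tool frame: the origin (TCP) lies where the fingers leave the gripper's body, on its centre line; the fingertips stand 97 mm ahead of it and the grasp point (between the pads) lies ahead of it (grip_depth is the z of the grasp point in the tool frame, in mm); z points along the fingers, y is the line along which they close (so a half turn about z gives the same grasp; the last joint's range is limited). The gripper opens to 94 mm and grips with 3 to 60 N. Pads are 16 mm wide; open, the fingers measure 119 mm over their backs; the gripper's body (75 mm by 177 mm) begins 78 mm behind the grasp point.
Start: joints at [-1.333, 0.3, 1.521, -0, 1.321, -0.067], TCP at [165.049, -524.641, 302.646] pointing down, gripper open.
Joint ranges: [-3.03, 3.03], [-0.79, 2.21], [0.23, 2.52], [-1.04, 4.18], [0, 3.07], [-2.55, 2.55]. Speed limits (rad/s): [2.22, 2.22, 2.57, 3.14, 3.14, 3.14].

### API

Orientations are given as [roll, pitch, yaw] about the fixed x, y, z axes, in that order (R = Rz(yaw) Ry(pitch) Rx(roll)).
In Python, from cell import read_state, camera, sign_off, regions_of, spot_point, grip_depth gives the robot as it stands. The module is installed in compiled form; this text tells all that it offers.
- The arm moves only by the tool send_rows, never from a script. Its argument "series" is a list of rows, each a list of 3 entries, a list of its own where there are three numbers: the shift along the world's x, y, z in mm, then the turn about the world's z in degrees, then the closure, from -1 (fully open) to 1 (shut), so that 0 is half open. A call has 1 to 12 rows; each row shifts and turns the commanded pose from where the row before left it; what a row does not reach is not made up. A row lasts 1/10 s, in which the tool goes at most 50 mm and 8.59 degrees, less where a joint would pass 70% of its speed; a pose out of reach is approached as far as the arm can. A call is refused whole if a number of a shift passes 50 or a number of a turn 8.59, either way. A call with a gripper value outside its range is refused whole. The fingers move at their own pace and stop on an object; "squeeze" is the grip in N (left out, the last holds). Time passes only in rows, so rows that do not move let the fingers close. It gives the time, the measured TCP pose, the force, the opening and the grip force at its end, in the units of the state.
- read_state(): the state, without advancing time (a new reading comes with each control period).
- camera(name): name is "scene" or "side" or "wrist"; returns a dict with "color" (420x560x3 uint8, blue, green, red), "fx", "fy", "cx", "cy" (pixels), "camera_from_world" (4x4, takes a point from world to camera coordinates). Camera axes: x right, y down, z forward; pixel columns grow to the right and rows downward; lengths in mm; the calibration is good to about 2 mm. A picture is of the moment at which its call begins. There is no depth.
- sign_off(): hands the job in; it is judged then, once.
Trained networks look in a picture, given as the dict that the camera call returned (one of the last four; its "shot" number tells which), for a name from the list of things; names that differ only in an ending like _2 or _b are one class to them, and where a whole thing is asked for, a point or a joint stands for the part that bears it (a point fixed in the world has none). Each returns a list of dicts, best first, with "confidence" (0 to 1); they miss things now and then, are a little off and sometimes report something else, mostly with a low value. They report only what shows in the picture. A call takes as long as a camera call. They do not tell look-alikes from the thing itself.
- regions_of(thing, picture): "mask" (420x560 bool, what is visible of it).
- spot_point(thing, picture): "point" ([x, y, z] in mm, in the coordinates of the camera as it stood for that picture, good to about 4 mm: a listed point, or the origin of a listed thing).
The state is a dict: "clock": time; "joints": joint angles; "qd": joint speeds; "effort": joint torques, N m; "eef_pos": TCP position; "eef_rot": TCP orientation; "wrist_force": force on the tool from outside, world axes, zero at the start; "moment": the same for the moment, N m; "finger_gap": finger opening in mm; "finger_force": force on a finger pad.
Only numpy, scipy, OpenCV 4.12 (cv2) and the standard library are available. Lean on these libraries where they do the work, as an engineer would, in place of code of your own. Each camera call takes 0.05 s, during which the arm holds its last target. There are 200 camera calls.

## Working session

There is one attempt and no reset: what is moved stays moved. The work goes in short steps, Python scripts to look and compute and a tool call to move; the robot and the scene stay as the last step left them, time stands still between calls to the robot, and variables do not carry over. Pictures are saved under pics/ and viewed, at most 10 in all, crops included, and the job is handed in when it is done.

Besides the shell and the picture viewer there is one more tool, called after "Emit:" in YAML: its name, and indented under it one key for each argument. send_rows: Moves the arm, as the interface text tells. Its arguments: {"type":"object","properties":{"series":{"type":"array"},"squeeze":{"type":"number"}},"required":["series"]}

```bash
mkdir -p pics
cat > h.py <<'E'
import numpy as np, cv2
from cell import *
def w(pic,p):
    return (np.linalg.inv(pic["camera_from_world"])@np.r_[p,1])[:3]
def px(pic,P):
    c=pic["camera_from_world"]@np.r_[P,1]; return (pic["fx"]*c[0]/c[2]+pic["cx"],pic["fy"]*c[1]/c[2]+pic["cy"])
def ray(pic,u,v,z):
    M=np.linalg.inv(pic["camera_from_world"]); o=M[:3,3]; d=M[:3,:3]@[(u-pic["cx"])/pic["fx"],(v-pic["cy"])/pic["fy"],1]
    return o+d*(z-o[2])/d[2]
E
python3 - <<'E'
from h import *
print(read_state(), grip_depth if not callable(grip_depth) else grip_depth())
for n in ["scene","side"]:
    p=camera(n); cv2.imwrite(f"pics/{n}0.png",p["color"])
    print(n,np.linalg.inv(p["camera_from_world"])[:3,3].round())
    for t in ["mat_centre","spindle_1_thread","leaf_p_grip","rack_home0","rack_home1","rack_home2","tray_home","nut"]:
        for d in spot_point(t,p): print(n,t,round(d["confidence"],2),w(p,d["point"]).round(1),np.round(px(p,w(p,d["point"]))))
E
```

```text
{'clock': 0.0, 'joints': array([-1.33258122e+00,  3.00455090e-01,  1.52160274e+00, -2.07282901e-05,
        1.32069808e+00, -6.66172779e-02]), 'qd': array([-0.00032758,  0.00049743, -0.00068011,  0.00084517,  0.00128012,
        0.0002569 ]), 'effort': array([ 2.77503794e-03, -5.31803370e+01, -3.52734661e+01,  7.09142187e-02,
        2.44354480e-02, -1.05871582e-04]), 'eef_pos': array([ 165.02053454, -524.49351051,  302.08588779]), 'eef_rot': array([-3.14043065e+00, -5.74021937e-05,  3.04837492e-01]), 'wrist_force': array([-0.23912242, -0.23115402,  0.11770561]), 'moment': array([0.00122342, 0.00372078, 0.0221708 ]), 'finger_force': 0.0, 'finger_gap': 93.96040321282514} 78.39999999999999
scene [1325. -339.  835.]
scene mat_centre 0.93 [533.6   2.    4. ] [269. 238.]
scene mat_centre 0.56 [ 469.7 -514.6   -4.4] [ 81. 287.]
scene spindle_1_thread 0.58 [ 713.9 -205.1   44.8] [222. 300.]
scene leaf_p_grip 0.61 [505.2 320.3  61.2] [355. 188.]
scene rack_home0 0.92 [304.  243.2  62. ] [303. 163.]
scene rack_home0 0.91 [506.  319.8  61.2] [355. 188.]
scene rack_home0 0.83 [440.3 313.4  57.3
[... 2461 characters left out ...]
4. 199.]
side rack_home1 0.64 [503.5 319.3  59.8] [267. 196.]
side rack_home1 0.58 [440.7 694.2  65.5] [232. 159.]
side rack_home1 0.44 [ 452.5 -289.4   61.4] [305. 294.]
side rack_home2 0.94 [563.9 701.7  66.2] [257. 155.]
side rack_home2 0.89 [561.9 323.1  63.1] [280. 193.]
side rack_home2 0.87 [501.1 698.   60.1] [245. 158.]
side rack_home2 0.79 [445.7 311.7  61.8] [254. 199.]
side rack_home2 0.64 [503.5 319.3  59.8] [267. 196.]
side rack_home2 0.58 [440.7 694.2  65.5] [232. 159.]
side rack_home2 0.44 [ 452.5 -289.4   61.4] [305. 294.]
side tray_home 0.95 [ 455.7 -291.4   62. ] [306. 294.]
side tray_home 0.25 [567.6 324.2  60.6] [281. 193.]
side nut 0.69 [ 519.2 -253.5    9.6] [320. 295.]
```

View pics/scene0.png

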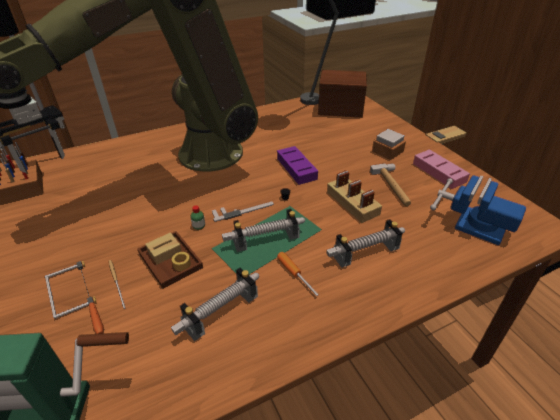

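View pics/side0.png

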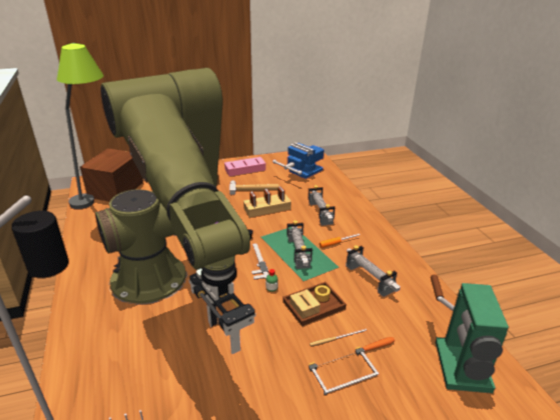

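The pale rack with three leaves is at scene (355,195). The purple one (297,165) and the pink one (440,168) are decoys, and pink also lies out of reach. The spindle on the green skin is at (265,230) and the tray block at (163,247). I'll fly over the mat, then check close up.

Emit:
send_rows:
  series:
    - [[20, 40, 10], -1, -1]
    - [[22, 44, 8], -1, -1]
    - [[22, 44, 8], -1, -1]
    - [[22, 44, 8], -1, -1]
    - [[22, 44, 8], -1, -1]
    - [[22, 44, 8], -1, -1]
    - [[22, 44, 8], -1, -1]
    - [[22, 44, 8], -1, -1]
    - [[22, 44, 8], -1, -1]
    - [[22, 44, 8], -1, -1]
    - [[22, 44, 8], -1, -1]
    - [[22, 44, 8], -1, -1]
  squeeze: 30

```text
clock: 2.1
eef_pos: [427.4, 1.5, 401.3]
eef_rot: [3.141, -0.001, 0.095]
wrist_force: [0.0, -1.5, -0.9]
finger_gap: 93.8
finger_force: 0.0
```

```bash
cat > m.py <<'E'
from h import *
import sys
s=read_state(); print(s["clock"],s["eef_pos"].round(1),s["eef_rot"].round(3),s["wrist_force"].round(1))
def look(cam,names,save=None):
    p=camera(cam)
    if save: cv2.imwrite(f"pics/{save}.png",p["color"])
    for t in names:
        for d in spot_point(t,p): 
            P=w(p,d["point"]); print(cam,t,round(d["confidence"],2),P.round(1),np.round(px(p,P)))
    return p
E
python3 - <<'E'
from m import *
p=look("wrist",["mat_centre","spindle_1_thread","leaf_p_grip","rack_home0","tray_home"],"w1")
print(np.linalg.inv(p["camera_from_world"])[:3].round(2))
p=look("scene",["spindle_1_thread"]); 
for n in ["scene","side"]:
  p=camera(n)
  for d in regions_of("spindle_1_thread",p):
    v,u=np.nonzero(d["mask"]); print(n,d["confidence"],u.mean(),v.mean(),len(u))
E
```

```text
2.1 [427.4   1.5 401.3] [ 3.141e+00 -1.000e-03  9.500e-02] [ 0.  -1.5 -0.9]
wrist mat_centre 0.83 [ 5.326e+02 -3.300e+00  2.000e-01] [290.  95.]
wrist leaf_p_grip 0.96 [502.8 318.6  63.8] [14. 91.]
wrist leaf_p_grip 0.46 [531.2  -6.5  44.4] [293.  94.]
wrist rack_home0 0.79 [563.8 321.4  62.3] [ 8. 34.]
wrist rack_home0 0.73 [441.5 313.2  61.1] [ 25. 144.]
wrist rack_home0 0.68 [244.5 246.1  62.8] [ 86. 296.]
wrist rack_home0 0.64 [305.8 246.4  59.4] [ 86. 253.]
wrist tray_home 0.87 [ 453.8 -294.2   59.6] [515. 180.]
wrist tray_home 0.68 [441.5 314.5  61.4] [ 24. 144.]
[[ 9.0000e-02 -9.7000e-01 -2.4000e-01  4.9584e+02]
 [-1.0000e+00 -9.0000e-02 -2.0000e-02  6.8700e+00]
 [ 0.0000e+00  2.4000e-01 -9.7000e-01  4.8365e+02]]
scene spindle_1_thread 0.82 [ 717.  -208.9   44.2] [221. 301.]
scene 0.95 215.56910112359552 303.7926966292135 1780
side 0.83 371.67597765363126 270.2001862197393 1074
```

View pics/w1.png

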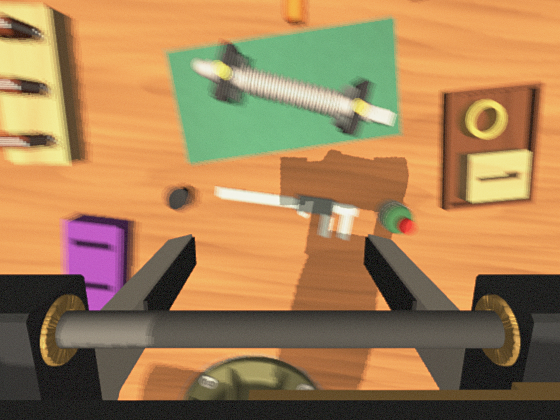

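The wrist picture shows the spindle on the skin from (200,67) to (392,119), turned relative to the mat. The rack leaves are at the left edge (x≈20), and the tray block is at (500,176) with a nearly straight slot. I'll take a still, enlarged crop for yaw.

Run:
```python
from m import *
p=camera("wrist"); c=p["color"]
cv2.imwrite("pics/w2.png",cv2.resize(c[40:210,180:420],None,fx=3.3,fy=3.3,interpolation=cv2.INTER_CUBIC))
cv2.imwrite("w2full.png",c); import pickle; pickle.dump(p,open("w2.pkl","wb"))
hsv=cv2.cvtColor(c,cv2.COLOR_BGR2HSV)
g=(hsv[...,0]>60)&(hsv[...,0]<90)&(hsv[...,1]>80); g[210:]=0; 
r=cv2.minAreaRect(np.argwhere(cv2.morphologyEx(g.astype(np.uint8),cv2.MORPH_CLOSE,np.ones((31,31))))[:,::-1].astype(np.float32)); print("mat",r,ray(p,*r[0],0).round(1))
# tray slot: dark pixels within block
blk=c[155:200,468:532].max(2)<110; v,u=np.nonzero(blk); print(len(u))
n,l,s,ce=cv2.connectedComponentsWithStats(blk.astype(np.uint8))
for i in range(1,n):
    if s[i,4]>15:
        v,u=np.nonzero(l==i); q=cv2.minAreaRect(np.c_[u+468,v+155].astype(np.float32)); b=cv2.boxPoints(q)
        print(s[i],q,[ray(p,*x,38)[:2].round(1) for x in b])
```

```text
2.7 [426.9  -1.3 400.7] [ 3.142 -0.     0.094] [-0.6 -0.4  0.6]
mat ((292.24609375, 103.48788452148438), (140.72409057617188, 230.97926330566406), 80.4698715209961) [521.8 -10.7   0. ]
305
[  0   0   7  45 106] ((468.53826904296875, 176.66343688964844), (5.961630821228027, 44.283172607421875), 6.483074188232422) [array([ 420.4, -248.6]), array([ 478.3, -242.2]), array([ 478.1, -250. ]), array([ 420.2, -256.7])]
[47  7 17 38 85] ((529.3184814453125, 183.23231506347656), (13.76785659790039, 40.3112907409668), 23.38521957397461) [array([ 426. , -317.7]), array([ 476.2, -325.8]), array([ 470.7, -344.1]), array([ 420.2, -336.5])]
[ 12  18  40   9 114] ((499.5692443847656, 177.55384826660156), (4.713320255279541, 39.69111633300781), 82.87498474121094) [array([ 449.8, -264. ]), array([ 461. , -313.8]), array([ 455. , -316.2]), array([ 443.7, -266.3])]
```

View pics/w2.png

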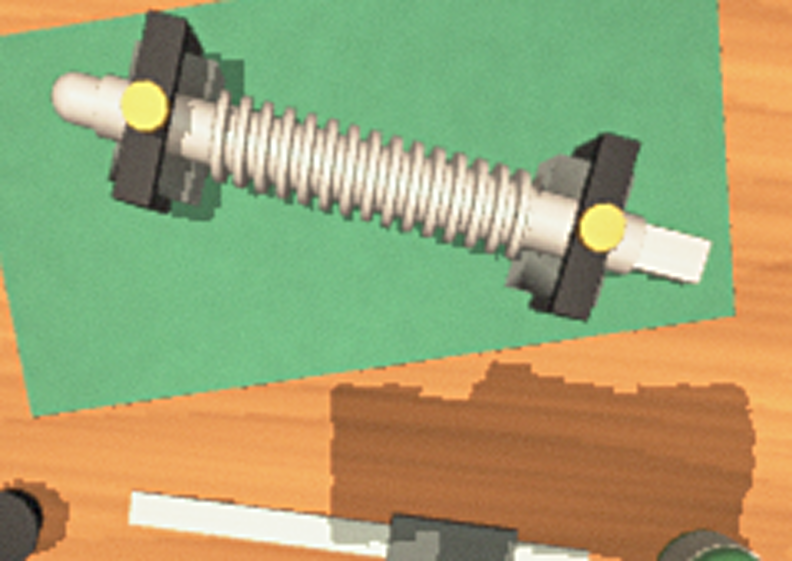

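The crop shows the mat spindle alone, with about 15 crests over 120 mm (pitch ≈ 8). Clamp screws are at (145,106) and (602,228).

Run:
```python
from m import *
import pickle
p=pickle.load(open("w2.pkl","rb"))
def L(a,b,z):
    A,B=[ray(p,180+x/3.3,40+y/3.3,z) for x,y in (a,b)]; m=(A+B)/2; d=A-B
    print(z,A.round(1),B.round(1),m.round(1),np.linalg.norm(d).round(1),"yaw",np.degrees(np.arctan2(-d[0],d[1])).round(2))
L((145,106),(602,228),83)
L((145,106),(602,228),86)
L((222,135),(521,213),50)
L((80,99),(680,252),45)
a=np.array([[451.9,-265.2],[458,-315]]);d=a[0]-a[1];print("slot yaw",np.degrees(np.arctan2(-d[0],d[1])),a.mean(0))
```

```text
2.75 [426.9  -1.1 400.7] [-3.142 -0.     0.094] [0.  0.  0.1]
83 [543.1  69.9  83. ] [518.6 -87.5  83. ] [530.9  -8.8  83. ] 159.3 yaw -8.85
86 [542.8  69.4  86. ] [518.4 -86.8  86. ] [530.6  -8.7  86. ] 158.1 yaw -8.85
50 [539.8  47.1  50. ] [523.  -64.5  50. ] [531.4  -8.7  50. ] 112.8 yaw -8.56
45 [547.8  99.9  45. ] [ 515.  -126.6   45. ] [531.4 -13.4  45. ] 228.9 yaw -8.26
slot yaw 6.983370705420015 [ 454.95 -290.1 ]
```

Emit:
send_rows:
  series:
    - [[6, 40, -16], -1, -1]
    - [[6, 40, -16], 0, -1]
    - [[6, 40, -16], 0, -1]
    - [[6, 40, -16], 0, -1]
    - [[6, 40, -16], 0, -1]
    - [[6, 40, -16], 0, -1]
    - [[6, 40, -16], 0, -1]
    - [[6, 40, -16], 0, -1]
    - [[0, 0, 0], 0, -1]

```text
clock: 3.65
eef_pos: [474.5, 322.3, 269.5]
eef_rot: [3.14, 0.004, 0.081]
wrist_force: [0.6, -0.5, -0.4]
finger_gap: 94.3
finger_force: 0.0
```

Run:
```python
from m import *
p=look("wrist",["leaf_p_grip","rack_home0"],"w3")
for d in regions_of("leaf_p_grip",p):
    v,u=np.nonzero(d["mask"]); r=cv2.minAreaRect(np.c_[u,v].astype(np.float32)); print(d["confidence"],r,ray(p,*r[0],84).round(1))
```

```text
3.65 [474.5 322.3 269.5] [3.14  0.004 0.081] [ 0.6 -0.5 -0.4]
wrist leaf_p_grip 0.88 [503.4 316.6  64.8] [287. 171.]
wrist rack_home0 0.78 [563.4 316.3  59.8] [294.  97.]
wrist rack_home0 0.75 [308.7 248.   62. ] [339. 370.]
wrist rack_home0 0.63 [506.1 315.5  61.7] [289. 167.]
0.83 ((288.52935791015625, 168.97225952148438), (51.379032135009766, 27.160343170166016), 1.6365771293640137) [507.5 316.6  84. ]
```

View pics/w3.png

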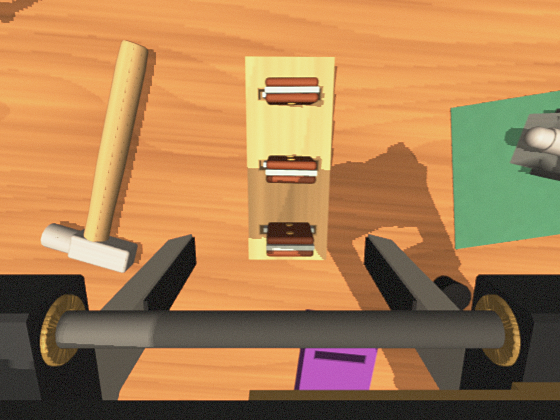

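The picture shows the rack with leaves at (292,91), (291,169) and (291,239), with plate tops as white lines, and nothing around them in the way.

Run:
```python
from m import *
p=camera("wrist"); c=p["color"]
f=lambda u,v,z:ray(p,u,v,z)[:2].round(1)
print("corners",[f(u,v,38) for u,v in [(246,57),(335,57),(325,258),(249,258)]])
wh=(c.min(2)>170); wh[:, :260]=0; wh[:,330:]=0; wh[260:]=0;
n,l,s,ce=cv2.connectedComponentsWithStats(wh.astype(np.uint8))
for i in range(1,n):
    if s[i,4]>40:
        v,u=np.nonzero(l==i); k=np.polyfit(u,v,1); a,b=u.min(),u.max()
        print(s[i],ce[i].round(1),f(a,np.polyval(k,a),84),f(b,np.polyval(k,b),84))
```

```text
3.85 [475.3 318.5 273.3] [-3.141e+00 -1.000e-03  7.700e-02] [ 0.2 -1.2 -0.2]
corners [array([596.5, 355.9]), array([602.4, 279.2]), array([417. , 267.8]), array([411.3, 343. ])]
[260  89  53   6 316] [285.9  91.5] [565.4 339.2] [568.5 300. ]
[261 171  50   6 241] [285.  173.1] [503.9 334.5] [506.4 295.5]
[273 247  26   3  46] [287.2 248.4] [440.4 320.4] [442.5 299.4]
```

Emit:
send_rows:
  series:
    - [[15, -1, -30], 0, -1]
    - [[15, -1, -40], 0, -1]
    - [[0, 0, -40], 0, -1]
    - [[0, 0, -22], 0, -1]
    - [[0, 0, 0], 0, 0]
    - [[0, 0, 0], 0, 1]
    - [[0, 0, 0], 0, 1]
    - [[0, 0, 0], 0, 1]
    - [[0, 0, 0], 0, 1]
  squeeze: 40

```text
clock: 4.8
eef_pos: [505.3, 317.5, 141.8]
eef_rot: [-3.141, -0.002, 0.078]
wrist_force: [-0.3, -0.3, -0.0]
finger_gap: 57.6
finger_force: 0.0
```

Run:
```python
from m import *
print(s["finger_gap"],s["finger_force"])
p=camera("wrist"); cv2.imwrite("pics/w4.png",p["color"]); p=look("side",["leaf_p_grip"])
print(read_state()["wrist_force"],read_state()["moment"])
```

```text
4.8 [505.3 317.5 141.8] [-3.141e+00 -2.000e-03  7.800e-02] [-0.3 -0.3 -0. ]
57.60968931533498 0.0
side leaf_p_grip 0.44 [443.5 314.6  65.1] [253. 198.]
side leaf_p_grip 0.43 [500.8 319.3  63. ] [266. 196.]
[0.53717581 0.34303505 0.09511204] [ 0.01513924  0.01872227 -0.01523462]
```

View pics/w4.png

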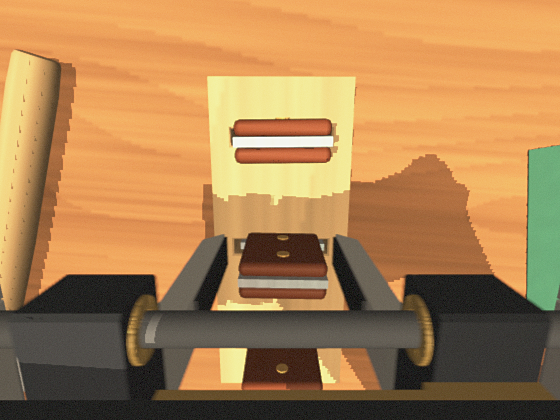

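The middle leaf is centred between the fingers at (285,265). The fingers are still closing, so I'll finish the grip, then lift.

Emit:
send_rows:
  series:
    - [[0, 0, 0], 0, 1]
    - [[0, 0, 0], 0, 1]
    - [[0, 0, 0], 0, 1]
    - [[0, 0, 0], 0, 1]
    - [[0, 0, 0], 0, 1]

```text
clock: 5.45
eef_pos: [505.1, 317.3, 140.8]
eef_rot: [-3.142, -0.0, 0.078]
wrist_force: [-1.4, -1.8, 4.1]
finger_gap: 39.9
finger_force: 40.0
```

Emit:
send_rows:
  series:
    - [[0, 0, 10], 0, 1]
    - [[0, 0, 25], 0, 1]
    - [[0, 0, 30], 0, 1]
    - [[0, 0, 25], 0, 1]
    - [[0, 0, 0], 0, 1]
    - [[0, 0, 0], 0, 1]

```text
clock: 6.05
eef_pos: [504.9, 317.3, 230.4]
eef_rot: [-3.142, -0.0, 0.078]
wrist_force: [-0.5, 0.1, -1.6]
finger_gap: 39.5
finger_force: 40.0
```

Run:
```python
from m import *
p=look("side",["leaf_p_grip"],"s5"); p=look("scene",["leaf_p_grip"],"sc5")
p=look("wrist",["leaf_p_grip"],"w5")
for i in range(3): camera("wrist"); print(read_state()["wrist_force"],read_state()["moment"],read_state()["eef_pos"])
```

```text
6.05 [504.9 317.3 230.4] [-3.142 -0.     0.078] [-0.5  0.1 -1.6]
side leaf_p_grip 0.5 [500.4 319.  151.7] [266. 177.]
side leaf_p_grip 0.29 [ 382.2 -168.1   -1.6] [271. 289.]
scene leaf_p_grip 0.67 [505.3 323.4 150.4] [358. 164.]
scene leaf_p_grip 0.62 [ 467.5 -514.5   -2.1] [ 81. 286.]
scene leaf_p_grip 0.27 [ 716.2 -210.7   43.9] [220. 301.]
wrist leaf_p_grip 0.57 [503.2 319.4 154.6] [273. 268.]
[ 0.00354764  0.84593414 -1.92893544] [ 0.07134856  0.04685979 -0.02362673] [504.9427551  317.3048942  229.94048392]
[ 0.45202997 -0.73191809 -0.72540651] [ 0.05499539 -0.02523271 -0.03029301] [504.99023398 317.30221437 230.09911935]
[ 0.51403224 -0.22327347 -0.69189834] [ 0.00366184 -0.00714758  0.0626244 ] [505.00107786 317.33770392 230.27610916]
```

Emit:
send_rows:
  series:
    - [[2, -26, 0], -1.3, 1]
    - [[3, -40, 0], -2, 1]
    - [[4, -40, 0], -2, 1]
    - [[4, -40, 0], -2, 1]
    - [[4, -40, 0], -2, 1]
    - [[3, -40, 0], -2, 1]
    - [[3, -40, 0], -2, 1]
    - [[2, -40, 0], 0, 1]
    - [[1, -20, 0], 0, 1]
    - [[0, 0, -20], 0, 1]
    - [[0, 0, -12], 0, 1]
    - [[0, 0, 0], 0, 1]
  squeeze: 20

```text
clock: 7.7
eef_pos: [530.4, -8.4, 197.0]
eef_rot: [3.141, 0.003, -0.154]
wrist_force: [0.0, -1.4, -0.6]
finger_gap: 40.1
finger_force: 20.0
```

Run:
```python
from m import *
p=camera("wrist"); cv2.imwrite("pics/w6.png",p["color"]); cv2.imwrite("pics/w6c.png",cv2.resize(p["color"][40:340,160:420],None,fx=2,fy=2))
print([np.round(px(p,np.array([531-.154*-k*-1+0.0,-8.8+.988*k,61])),0) for k in (-60,0,60)])
for n in ("scene","side"):
  look(n,["leaf_p_grip"])
print(read_state()["eef_pos"],read_state()["wrist_force"])
```

```text
7.7 [530.4  -8.4 197. ] [ 3.141e+00  3.000e-03 -1.540e-01] [ 0.  -1.4 -0.6]
[array([366., 201.]), array([278., 227.]), array([194., 253.])]
scene leaf_p_grip 0.54 [531.9  -5.9 119.9] [264. 209.]
side leaf_p_grip 0.63 [527.5  -8.2 120.9] [299. 225.]
[531.29387145  -8.29366715 199.34573348] [ 0.10470451  0.35995431 -0.78483899]
```

View pics/w6c.png

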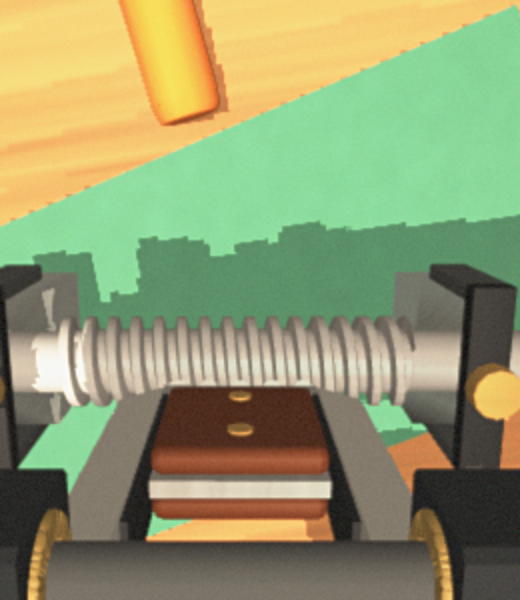

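The crop shows the leaf parallel to the thread and between the bows. Thread crests span rows ≈320–404, and the hidden lower middle is at crop (240,361).

Run:
```python
from m import *
p=camera("wrist"); R=np.linalg.inv(p["camera_from_world"])
# predicted silhouette rows of a 16 mm radius cylinder at (531,-9,45) for k=-52,0,52 ; observed ~ rows 200/242
t=np.radians(-8.85); ya=np.array([-np.sin(t),np.cos(t),0]); xa=np.array([np.cos(t),np.sin(t),0])
for k in (-50,0,50):
  V=[px(p,np.array([531,-8.8,45])+k*ya+16*(np.cos(a)*xa+np.sin(a)*np.array([0,0,1]))) for a in np.linspace(0,6.28,90)]
  v=[q[1] for q in V]; i,j=np.argmin(v),np.argmax(v); print(k,np.round(V[i],1),np.round(V[j],1))
P=px(p,np.array([531,-8.8,45])); Q=px(p,np.array([531,-8.8,45])+5*xa); print(P,Q)
print([np.round(px(p,np.array([531,-8.8,83])+k*ya),1) for k in (-80,80)])
c=p["color"]; print(read_state()["eef_pos"])
cv2.imwrite("pics/w7.png",c)
g=cv2.cvtColor(c,cv2.COLOR_BGR2HSV); 
for u in (196,204,352,360): print(u,"sat low rows",np.nonzero(g[150:300,u,1]<60)[0][[0,-1]]+150)
```

```text
7.95 [531.3  -8.3 199.3] [-3.142e+00 -1.000e-03 -1.540e-01] [ 0.1  0.4 -0.8]
-50 [348.3 199.4] [348.5 243.9]
0 [278.8 199.3] [278.8 243.8]
50 [209.3 199.3] [209.  243.8]
(np.float64(278.78171663570623), np.float64(221.52677107955822)) (np.float64(278.7797964372662), np.float64(214.8296822593285))
[array([409.2, 239. ]), array([148.1, 238.9])]
[531.24664745  -8.35767207 199.27195521]
196 sat low rows [178 299]
204 sat low rows [200 299]
352 sat low rows [199 299]
360 sat low rows [178 299]
```

Emit:
send_rows:
  series:
    - [[0, 0, -4], 0, 1]
    - [[0, 0, -4], 0, 1]
    - [[0, 0, -1], 0, 1]
    - [[0, 0, 0], 0, 1]
    - [[0, 0, 0], 0, 1]

```text
clock: 8.5
eef_pos: [531.1, -8.7, 189.7]
eef_rot: [-3.142, 0.0, -0.154]
wrist_force: [0.2, 0.4, -1.1]
finger_gap: 40.2
finger_force: 20.0
```

Emit:
send_rows:
  series:
    - [[0, 0, -1], 0, 1]
    - [[0, 0, 0], 0, 1]

```text
clock: 8.7
eef_pos: [531.2, -8.7, 188.8]
eef_rot: [-3.142, -0.0, -0.154]
wrist_force: [0.1, -0.6, -0.3]
finger_gap: 39.8
finger_force: 20.0
```

Emit:
send_rows:
  series:
    - [[0, 0, -0.5], 0, 1]
    - [[0, 0, -0.5], 0, 1]
    - [[0, 0, 0], 0, 1]

```text
clock: 9.0
eef_pos: [531.3, -8.7, 188.5]
eef_rot: [-3.142, -0.001, -0.154]
wrist_force: [-3.0, 0.4, 9.1]
finger_gap: 40.1
finger_force: 20.0
```

Emit:
send_rows:
  series:
    - [[0.15, 1, 0], 0, 1]
    - [[0, 0, 0], 0, 1]

```text
clock: 9.2
eef_pos: [531.5, -7.9, 188.6]
eef_rot: [3.141, -0.002, -0.154]
wrist_force: [-2.5, -2.1, 8.3]
finger_gap: 39.7
finger_force: 20.0
```

Emit:
send_rows:
  series:
    - [[0.15, 1, 0], 0, 1]
    - [[0, 0, 0], 0, 1]

```text
clock: 9.4
eef_pos: [531.7, -7.0, 188.5]
eef_rot: [3.141, -0.002, -0.154]
wrist_force: [-0.2, -3.6, 7.4]
finger_gap: 39.8
finger_force: 20.0
```

Emit:
send_rows:
  series:
    - [[0.15, 1, 0], 0, 1]
    - [[0, 0, 0], 0, 1]

```text
clock: 9.6
eef_pos: [531.9, -6.0, 188.5]
eef_rot: [3.141, -0.002, -0.154]
wrist_force: [-0.7, -2.5, 7.2]
finger_gap: 40.1
finger_force: 20.0
```

Emit:
send_rows:
  series:
    - [[0.15, 1, 0], 0, 1]
    - [[0, 0, 0], 0, 1]

```text
clock: 9.8
eef_pos: [532.1, -5.0, 188.5]
eef_rot: [3.141, -0.002, -0.154]
wrist_force: [0.5, -2.2, 6.6]
finger_gap: 39.9
finger_force: 20.0
```

Emit:
send_rows:
  series:
    - [[0.15, 1, 0], 0, 1]
    - [[0, 0, 0], 0, 1]

```text
clock: 10.0
eef_pos: [532.3, -4.0, 188.6]
eef_rot: [3.141, -0.002, -0.154]
wrist_force: [-1.4, -3.0, 7.7]
finger_gap: 39.9
finger_force: 20.0
```

Emit:
send_rows:
  series:
    - [[0.15, 1, 0], 0, 1]
    - [[0, 0, 0], 0, 1]

```text
clock: 10.2
eef_pos: [532.4, -3.0, 188.6]
eef_rot: [3.141, -0.002, -0.154]
wrist_force: [0.4, -3.2, 8.2]
finger_gap: 39.7
finger_force: 20.0
```

Emit:
send_rows:
  series:
    - [[0.15, 1, 0], 0, 1]
    - [[0, 0, 0], 0, 1]

```text
clock: 10.4
eef_pos: [532.6, -2.0, 188.6]
eef_rot: [3.141, -0.002, -0.154]
wrist_force: [-0.5, -3.8, 7.0]
finger_gap: 39.9
finger_force: 20.0
```

Emit:
send_rows:
  series:
    - [[0.15, 1, 0], 0, 1]
    - [[0, 0, 0], 0, 1]

```text
clock: 10.6
eef_pos: [532.7, -1.0, 188.6]
eef_rot: [3.141, -0.002, -0.154]
wrist_force: [-1.2, -3.6, 7.4]
finger_gap: 39.6
finger_force: 20.0
```

Emit:
send_rows:
  series:
    - [[0.15, 1, 0], 0, 1]
    - [[0, 0, 0], 0, 1]

```text
clock: 10.8
eef_pos: [532.9, 0.0, 188.6]
eef_rot: [3.141, -0.002, -0.154]
wrist_force: [0.0, -2.8, 6.6]
finger_gap: 40.0
finger_force: 20.0
```

Emit:
send_rows:
  series:
    - [[0.15, 1, 0], 0, 1]
    - [[0, 0, 0], 0, 1]

```text
clock: 11.0
eef_pos: [533.0, 1.0, 188.5]
eef_rot: [3.141, -0.002, -0.154]
wrist_force: [-0.3, -3.2, 6.7]
finger_gap: 40.0
finger_force: 20.0
```

It plainly rides (constant ~7 N over 10 mm). Back to its slot with it.

Emit:
send_rows:
  series:
    - [[0, 0, 20], 0, 1]
    - [[0, 0, 24], 0, 1]
    - [[-2, 36, 0], 1.3, 1]
    - [[-4, 40, 0], 2, 1]
    - [[-4, 40, 0], 2, 1]
    - [[-4, 40, 0], 2, 1]
    - [[-4, 40, 0], 2, 1]
    - [[-4, 40, 0], 2, 1]
    - [[-4, 40, 0], 2, 1]
    - [[-2, 40, 0], 0, 1]
    - [[0, 0, 0], 0, 1]
    - [[0, 0, 0], 0, 1]

```text
clock: 12.2
eef_pos: [504.2, 317.8, 231.2]
eef_rot: [3.141, 0.001, 0.079]
wrist_force: [0.4, -0.9, -1.3]
finger_gap: 39.2
finger_force: 20.0
```

Run:
```python
from m import *
look("scene",["leaf_p_grip"]);look("side",["leaf_p_grip"])
c=camera("wrist");cv2.imwrite("pics/w8.png",c["color"])
print(read_state()["eef_pos"],read_state()["eef_rot"])
```

```text
12.2 [504.2 317.8 231.2] [3.141e+00 1.000e-03 7.900e-02] [ 0.4 -0.9 -1.3]
scene leaf_p_grip 0.65 [504.8 319.9 153. ] [358. 164.]
[504.8503772  316.44693985 231.79633298] [ 3.14158705e+00 -8.01458978e-05  7.65589619e-02]
```

View pics/w8.png

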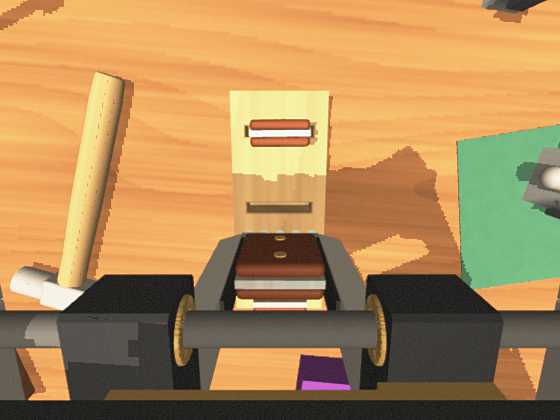

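The leaf is square in the fingers, and the empty middle slot shows at (279,207), columns 247–312.

Run:
```python
from m import *
p=camera("wrist"); c=p["color"]; g=c[195:220,235:325].max(2); 
print([ray(p,u,v,38).round(1) for u,v in [(247,207),(312,206.5),(279.5,207)]])
b=(c[200:213,240:320].sum(2)); print(b[:,20:60].mean(1).round(), b[6:9].mean(0).round()[::2])
```

```text
12.45 [504.9 316.4 231.8] [ 3.142 -0.     0.077] [-0.3  0.2 -1.3]
[array([503.3, 342.4,  38. ]), array([507.8, 288.5,  38. ]), array([505.3, 315.5,  38. ])]
[490. 445. 468. 497. 450. 277. 237. 246. 246. 247. 244. 240. 282.] [491. 503. 510. 414. 222. 250. 246. 244. 258. 253. 251. 245. 243. 243.
 246. 242. 244. 236. 239. 236. 239. 247. 236. 246. 250. 254. 253. 236.
 248. 246. 253. 252. 254. 264. 253. 216. 407. 500. 503. 504.]
```

Emit:
send_rows:
  series:
    - [[0, -0.5, -30], 0, 1]
    - [[0, 0, -25], 0, 1]
    - [[0, 0, -20], 0, 1]
    - [[0, 0, -10], 0, 1]
    - [[0, 0, -4], 0, 1]
    - [[0, 0, 0], 0, 1]
    - [[0, 0, 0], 0, 0]
    - [[0, 0, 0], 0, -0.2]
    - [[0, 0, 0], 0, -0.2]

```text
clock: 13.4
eef_pos: [504.8, 317.0, 143.4]
eef_rot: [-3.141, -0.001, 0.078]
wrist_force: [-0.6, 0.1, 0.9]
finger_gap: 55.7
finger_force: 0.0
```

Emit:
send_rows:
  series:
    - [[0, 0, 0], 0, -0.2]
    - [[0, 0, 30], 0, -0.2]
    - [[0, 0, 40], 0, -0.5]
    - [[10, 1, 10], 0, -0.8]
    - [[20, 2, 0], 0, -0.8]
    - [[20, 1, 0], 0, -0.8]
    - [[12, 1, 0], 0, -0.8]
    - [[0, 0, 0], 0, -0.8]
    - [[0, 0, 0], 0, -0.8]

```text
clock: 14.3
eef_pos: [566.2, 321.8, 222.4]
eef_rot: [3.141, 0.0, 0.078]
wrist_force: [-0.6, 0.5, -0.8]
finger_gap: 83.9
finger_force: 0.0
```

Run:
```python
from m import *
print(s["finger_gap"])
look("scene",["rack_home0"])
p=camera("wrist");cv2.imwrite("pics/w9.png",p["color"]); 
look("side",["rack_home0"])
print(read_state()["eef_pos"],read_state()["eef_rot"])
```

```text
14.3 [566.2 321.8 222.4] [3.141 0.    0.078] [-0.6  0.5 -0.8]
83.91852110969238
scene rack_home0 0.97 [244.5 250.8  62.7] [297. 154.]
scene rack_home0 0.89 [558.1 698.7  59.5] [455. 167.]
scene rack_home0 0.72 [509.4 321.1  62.8] [356. 188.]
scene rack_home0 0.69 [569.5 323.2  60.3] [367. 199.]
scene rack_home0 0.69 [179.2 252.1  63.4] [289. 145.]
scene rack_home0 0.66 [303.1 245.8  62.1] [304. 163.]
scene rack_home0 0.64 [442.6 314.6  59.8] [342. 179.]
scene rack_home0 0.64 [500.7 694.8  61.9] [442. 158.]
scene rack_home0 0.63 [434.8 692.2  62.2] [429. 149.]
side rack_home0 0.98 [306.7 244.9  66.7] [223. 211.]
side rack_home0 0.88 [242.4 248.9  65.2] [207. 213.]
side rack_home0 0.8 [445.9 312.3  65.4] [253. 198.]
side rack_home0 0.75 [504.  316.8  59.9] [267. 197.]
side rack_home0 0.73 [502.9 697.   63. ] [245. 158.]
side rack_home0 0.68 [560.6 698.6  66. ] [257. 156.]
side rack_home0 0.56 [562.9 322.8  60. ] [280. 194.]
side rack_home0 0.56 [441.6 692.3  66.7] [233. 159.]
[566.18751651 321.96276187 222.91061249] [-3.14148209e+00 -2.08047997e-04  7.81705452e-02]
```

View pics/w9.png

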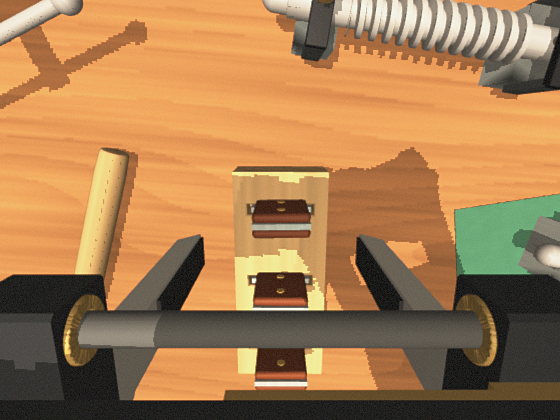

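The middle leaf hangs home again at (281,290). Next is the far leaf at (281,218).

Emit:
send_rows:
  series:
    - [[0.5, -0.5, -30], 0, -0.6]
    - [[0, 0, -30], 0, -0.4]
    - [[0, 0, -15], 0, -0.2]
    - [[0, 0, -6.5], 0, 0]
    - [[0, 0, 0], 0, 1]
    - [[0, 0, 0], 0, 1]
    - [[0, 0, 0], 0, 1]
    - [[0, 0, 0], 0, 1]
    - [[0, 0, 0], 0, 1]
    - [[0, 0, 0], 0, 1]
  squeeze: 40

```text
clock: 15.55
eef_pos: [567.4, 321.6, 142.5]
eef_rot: [-3.141, -0.002, 0.078]
wrist_force: [-0.3, -0.0, 5.4]
finger_gap: 39.6
finger_force: 40.0
```

Run:
```python
from m import *
print(s["finger_gap"],s["finger_force"]); camera("wrist"); s=read_state(); print(s["eef_pos"],s["eef_rot"],s["finger_gap"],s["wrist_force"])
```

```text
15.55 [567.4 321.6 142.5] [-3.141e+00 -2.000e-03  7.800e-02] [-0.3 -0.   5.4]
39.57393807971479 39.98694062232971
[567.44291512 321.5689976  142.48836755] [-3.14082348e+00 -1.90891095e-03  7.79243728e-02] 39.614022411005244 [-1.95882215 -0.0897693   5.5446744 ]
```

Emit:
send_rows:
  series:
    - [[0, 0, 10], 0, 1]
    - [[0, 0, 30], 0, 1]
    - [[0, 0, 40], 0, 1]
    - [[0, 0, 10], 0, 1]
    - [[-2, -30, 0], -1.3, 1]
    - [[-4, -40, 0], -2, 1]
    - [[-5, -40, 0], -2, 1]
    - [[-5, -40, 0], -2, 1]
    - [[-5, -40, 0], -2, 1]
    - [[-5, -40, 0], -2, 1]
    - [[-5, -40, 0], -2, 1]
    - [[-3, -40, 0], 0, 1]
  squeeze: 20

```text
clock: 16.8
eef_pos: [532.4, 9.8, 231.3]
eef_rot: [3.142, 0.0, -0.155]
wrist_force: [0.4, 1.0, -1.0]
finger_gap: 40.1
finger_force: 20.0
```

Emit:
send_rows:
  series:
    - [[-2, -20, 0], 0, 1]
    - [[0, 0, -20], 0, 1]
    - [[0, 0, -12], 0, 1]
    - [[0, 0, -6], 0, 1]
    - [[0, 0, 0], 0, 1]
    - [[0, 0, 0], 0, 1]
    - [[0, 0, 0], 0, 1]

```text
clock: 17.5
eef_pos: [531.3, -8.4, 193.8]
eef_rot: [-3.142, -0.001, -0.154]
wrist_force: [0.4, -0.1, 0.3]
finger_gap: 39.7
finger_force: 20.0
```

Emit:
send_rows:
  series:
    - [[0, 0, -2], 0, 1]
    - [[0, 0, -1], 0, 1]
    - [[0, 0, 0], 0, 1]

```text
clock: 17.8
eef_pos: [531.0, -8.6, 190.1]
eef_rot: [3.142, 0.0, -0.154]
wrist_force: [0.3, 0.3, -0.6]
finger_gap: 40.1
finger_force: 20.0
```

Emit:
send_rows:
  series:
    - [[0, 0, -0.6], 0, 1]
    - [[0, 0, 0], 0, 1]

```text
clock: 18.0
eef_pos: [531.0, -8.6, 189.5]
eef_rot: [-3.142, 0.0, -0.154]
wrist_force: [-0.9, -0.4, -0.3]
finger_gap: 39.9
finger_force: 20.0
```

Emit:
send_rows:
  series:
    - [[0, 0, -0.5], 0, 1]
    - [[0, 0, 0], 0, 1]

```text
clock: 18.2
eef_pos: [531.0, -8.6, 189.0]
eef_rot: [3.142, 0.0, -0.154]
wrist_force: [0.1, 0.1, -1.0]
finger_gap: 40.0
finger_force: 20.0
```

Emit:
send_rows:
  series:
    - [[0, 0, -0.5], 0, 1]
    - [[0, 0, 0], 0, 1]

```text
clock: 18.4
eef_pos: [531.0, -8.7, 188.5]
eef_rot: [-3.142, 0.0, -0.154]
wrist_force: [-0.3, 0.9, -1.2]
finger_gap: 40.1
finger_force: 20.0
```

Emit:
send_rows:
  series:
    - [[0, 0, -0.5], 0, 1]
    - [[0, 0, 0], 0, 1]

```text
clock: 18.6
eef_pos: [531.1, -8.6, 188.3]
eef_rot: [-3.142, -0.0, -0.154]
wrist_force: [-1.1, -0.9, 2.7]
finger_gap: 39.8
finger_force: 20.0
```

Emit:
send_rows:
  series:
    - [[0, 0, -0.4], 0, 1]
    - [[0, 0, 0], 0, 1]

```text
clock: 18.8
eef_pos: [531.1, -8.6, 188.2]
eef_rot: [-3.142, -0.0, -0.154]
wrist_force: [-2.5, 0.1, 6.7]
finger_gap: 39.6
finger_force: 20.0
```

Emit:
send_rows:
  series:
    - [[0.15, 1, 0], 0, 1]
    - [[0, 0, 0], 0, 1]

```text
clock: 19.0
eef_pos: [531.4, -7.8, 188.2]
eef_rot: [3.141, -0.001, -0.154]
wrist_force: [-1.3, -2.4, 6.6]
finger_gap: 40.0
finger_force: 20.0
```

Emit:
send_rows:
  series:
    - [[0.15, 1, 0], 0, 1]
    - [[0, 0, 0], 0, 1]

```text
clock: 19.2
eef_pos: [531.7, -6.9, 188.2]
eef_rot: [3.141, -0.001, -0.154]
wrist_force: [-1.1, -2.3, 5.4]
finger_gap: 40.2
finger_force: 20.0
```

Emit:
send_rows:
  series:
    - [[0.15, 1, 0], 0, 1]
    - [[0, 0, 0], 0, 1]

```text
clock: 19.4
eef_pos: [531.9, -5.9, 188.3]
eef_rot: [3.141, -0.002, -0.154]
wrist_force: [-1.3, -2.3, 5.8]
finger_gap: 39.8
finger_force: 20.0
```

Emit:
send_rows:
  series:
    - [[0.15, 1, 0], 0, 1]
    - [[0, 0, 0], 0, 1]

```text
clock: 19.6
eef_pos: [532.0, -4.9, 188.2]
eef_rot: [3.141, -0.002, -0.154]
wrist_force: [-1.4, -3.5, 5.1]
finger_gap: 39.6
finger_force: 20.0
```

Emit:
send_rows:
  series:
    - [[0.15, 1, 0], 0, 1]
    - [[0, 0, 0], 0, 1]

```text
clock: 19.8
eef_pos: [532.2, -3.9, 188.3]
eef_rot: [3.141, -0.002, -0.154]
wrist_force: [-0.9, -3.2, 5.3]
finger_gap: 39.7
finger_force: 20.0
```

Emit:
send_rows:
  series:
    - [[0.15, 1, 0], 0, 1]
    - [[0, 0, 0], 0, 1]

```text
clock: 20.0
eef_pos: [532.3, -2.9, 188.3]
eef_rot: [3.141, -0.002, -0.154]
wrist_force: [0.3, -2.3, 5.3]
finger_gap: 39.8
finger_force: 20.0
```

Emit:
send_rows:
  series:
    - [[0.15, 1, 0], 0, 1]
    - [[0, 0, 0], 0, 1]

```text
clock: 20.2
eef_pos: [532.5, -1.9, 188.2]
eef_rot: [3.141, -0.002, -0.154]
wrist_force: [-0.8, -2.2, 5.1]
finger_gap: 39.9
finger_force: 20.0
```

Emit:
send_rows:
  series:
    - [[0.15, 1, 0], 0, 1]
    - [[0, 0, 0], 0, 1]

```text
clock: 20.4
eef_pos: [532.6, -0.9, 188.2]
eef_rot: [3.141, -0.002, -0.154]
wrist_force: [0.1, -1.7, 5.4]
finger_gap: 39.9
finger_force: 20.0
```

Emit:
send_rows:
  series:
    - [[0.15, 1, 0], 0, 1]
    - [[0, 0, 0], 0, 1]

```text
clock: 20.6
eef_pos: [532.8, 0.1, 188.3]
eef_rot: [3.141, -0.002, -0.154]
wrist_force: [0.3, -2.1, 5.2]
finger_gap: 40.0
finger_force: 20.0
```

This one rides too. Back to the far slot.

Emit:
send_rows:
  series:
    - [[0, 0, 20], 0, 1]
    - [[0, 0, 24], 0, 1]
    - [[2.4, 41.5, 0], 1.3, 1]
    - [[4, 40, 0], 2, 1]
    - [[5, 40, 0], 2, 1]
    - [[5, 40, 0], 2, 1]
    - [[5, 40, 0], 2, 1]
    - [[5, 40, 0], 2, 1]
    - [[5, 40, 0], 2, 1]
    - [[3, 40, 0], 0, 1]
    - [[0, 0, 0], 0, 1]
    - [[0, 0, 0], 0, 1]

```text
clock: 21.8
eef_pos: [566.5, 322.3, 230.9]
eef_rot: [3.141, 0.001, 0.079]
wrist_force: [-1.7, 0.0, -1.5]
finger_gap: 39.8
finger_force: 20.0
```

Run:
```python
from m import *
p=camera("wrist");cv2.imwrite("pics/w10.png",p["color"])
print(read_state()["eef_pos"],read_state()["eef_rot"])
c=p["color"].sum(2)
b=c[170:235,235:325]; m=(b<300).astype(np.uint8); n,l,st,ce=cv2.connectedComponentsWithStats(m)
for i in range(1,n):
    if st[i,4]>60: u,v=ce[i]+[235,170]; print(st[i]+[235,170,0,0,0],ray(p,u,v,38).round(1))
```

```text
21.8 [566.5 322.3 230.9] [3.141e+00 1.000e-03 7.900e-02] [-1.7  0.  -1.5]
[566.7003584  321.4737701  231.14622385] [3.14108637e+00 7.06912744e-04 7.80312092e-02]
[249 202  65  11 505] [566.  320.1  38. ]
[242 233  76   2 147] [544.  318.9  38. ]
```

Emit:
send_rows:
  series:
    - [[0, -0.5, -30], 0, 1]
    - [[0, 0, -25], 0, 1]
    - [[0, 0, -20], 0, 1]
    - [[0, 0, -9], 0, 1]
    - [[0, 0, -3], 0, 1]
    - [[0, 0, 0], 0, 1]
    - [[0, 0, 0], 0, 0]
    - [[0, 0, 0], 0, -0.2]
    - [[0, 0, 0], 0, -0.2]

```text
clock: 22.75
eef_pos: [567.0, 321.4, 145.4]
eef_rot: [-3.141, -0.001, 0.078]
wrist_force: [0.3, -0.4, -0.5]
finger_gap: 55.9
finger_force: 0.0
```

Emit:
send_rows:
  series:
    - [[0, 0, 0], 0, -0.2]
    - [[0, 0, 30], 0, -0.2]
    - [[0, 0, 40], 0, -0.5]
    - [[-23.5, -2, 10], 0, -0.8]
    - [[-40, -3, 0], 0, -0.6]
    - [[-40, -3, 0], 0, -0.6]
    - [[-20, -1, 0], 0, -0.6]
    - [[0, 0, 0], 0, -0.6]
    - [[0, 0, 0], 0, -0.6]

```text
clock: 23.65
eef_pos: [443.7, 312.6, 225.2]
eef_rot: [-3.141, -0.001, 0.078]
wrist_force: [-0.0, -0.6, 0.3]
finger_gap: 75.5
finger_force: 0.0
```

Run:
```python
from m import *
print(s["finger_gap"])
look("scene",["leaf_p_grip"]); look("side",["leaf_p_grip"])
p=camera("wrist");cv2.imwrite("pics/w11.png",p["color"]); print(read_state()["eef_pos"],read_state()["eef_rot"])
```

```text
23.65 [443.7 312.6 225.2] [-3.141e+00 -1.000e-03  7.800e-02] [-0.  -0.6  0.3]
75.48261507321254
scene leaf_p_grip 0.49 [503.4 321.6  62.1] [355. 187.]
side leaf_p_grip 0.56 [501.6 317.7  61.8] [266. 196.]
side leaf_p_grip 0.34 [707.8 225.2  46.2] [321. 203.]
[443.89526097 312.28184466 224.36907752] [3.14149104e+00 2.46837719e-04 7.73715244e-02]
```

View pics/w11.png

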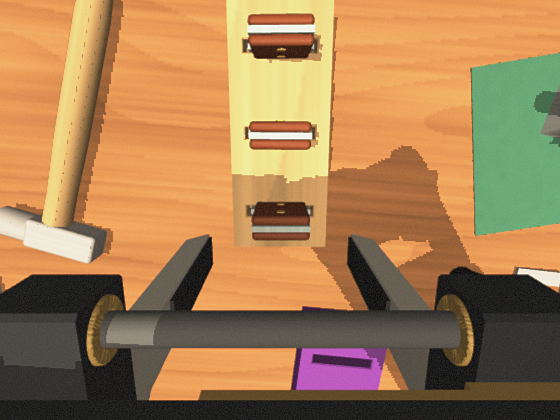

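Both tried leaves hang in their slots, at (281,38) and (280,134). I'll take the near one at (281,220).

Emit:
send_rows:
  series:
    - [[-0.5, 0, -30], 0, -0.4]
    - [[0, 0, -30], 0, -0.3]
    - [[0, 0, -16], 0, -0.2]
    - [[0, 0, -6.5], 0, 0]
    - [[0, 0, 0], 0, 1]
    - [[0, 0, 0], 0, 1]
    - [[0, 0, 0], 0, 1]
    - [[0, 0, 0], 0, 1]
    - [[0, 0, 0], 0, 1]
    - [[0, 0, 0], 0, 1]
  squeeze: 40

```text
clock: 24.9
eef_pos: [442.9, 312.4, 142.5]
eef_rot: [-3.141, -0.0, 0.078]
wrist_force: [-1.8, -0.8, 2.0]
finger_gap: 39.7
finger_force: 40.0
```

Emit:
send_rows:
  series:
    - [[0, 0, 0], 0, 1]

```text
clock: 25.0
eef_pos: [442.9, 312.4, 142.4]
eef_rot: [-3.141, -0.0, 0.078]
wrist_force: [-0.9, -0.7, 2.3]
finger_gap: 40.0
finger_force: 40.0
```

Emit:
send_rows:
  series:
    - [[0, 0, 10], 0, 1]
    - [[0, 0, 30], 0, 1]
    - [[0, 0, 40], 0, 1]
    - [[0, 0, 10], 0, 1]
    - [[5.3, -21, 0], -1.3, 1]
    - [[11, -40, 0], -2, 1]
    - [[12, -40, 0], -2, 1]
    - [[12, -40, 0], -2, 1]
    - [[12, -40, 0], -2, 1]
    - [[12, -40, 0], -2, 1]
    - [[12, -40, 0], -2, 1]
    - [[10, -40, 0], 0, 1]
  squeeze: 20

```text
clock: 26.2
eef_pos: [529.2, 9.6, 232.1]
eef_rot: [-3.142, 0.0, -0.156]
wrist_force: [0.3, 0.9, -0.8]
finger_gap: 39.9
finger_force: 20.0
```

Emit:
send_rows:
  series:
    - [[2, -20, 0], 0, 1]
    - [[0, 0, -20], 0, 1]
    - [[0, 0, -12], 0, 1]
    - [[0, 0, -6], 0, 1]
    - [[0, 0, 0], 0, 1]
    - [[0, 0, 0], 0, 1]
    - [[0, 0, 0], 0, 1]

```text
clock: 26.9
eef_pos: [531.3, -8.3, 194.8]
eef_rot: [-3.142, -0.001, -0.154]
wrist_force: [0.2, -0.4, -1.0]
finger_gap: 40.3
finger_force: 20.0
```

Emit:
send_rows:
  series:
    - [[0, 0, -2], 0, 1]
    - [[0, 0, -1], 0, 1]
    - [[0, 0, 0], 0, 1]

```text
clock: 27.2
eef_pos: [531.1, -8.6, 191.1]
eef_rot: [-3.142, 0.0, -0.154]
wrist_force: [-0.0, 0.4, 0.1]
finger_gap: 40.1
finger_force: 20.0
```

Emit:
send_rows:
  series:
    - [[0, 0, -0.6], 0, 1]
    - [[0, 0, 0], 0, 1]

```text
clock: 27.4
eef_pos: [531.1, -8.6, 190.5]
eef_rot: [-3.142, 0.0, -0.154]
wrist_force: [-0.4, -1.0, -0.7]
finger_gap: 39.9
finger_force: 20.0
```

Emit:
send_rows:
  series:
    - [[0, 0, -0.5], 0, 1]
    - [[0, 0, 0], 0, 1]

```text
clock: 27.6
eef_pos: [531.1, -8.7, 190.0]
eef_rot: [3.142, 0.0, -0.154]
wrist_force: [0.3, 0.1, -1.0]
finger_gap: 40.0
finger_force: 20.0
```

Emit:
send_rows:
  series:
    - [[0, 0, -0.5], 0, 1]
    - [[0, 0, 0], 0, 1]

```text
clock: 27.8
eef_pos: [531.1, -8.6, 189.5]
eef_rot: [-3.142, 0.0, -0.154]
wrist_force: [-0.0, -0.2, -1.5]
finger_gap: 39.5
finger_force: 20.0
```

Emit:
send_rows:
  series:
    - [[0, 0, -0.5], 0, 1]
    - [[0, 0, 0], 0, 1]

```text
clock: 28.0
eef_pos: [531.1, -8.6, 189.3]
eef_rot: [-3.142, -0.0, -0.154]
wrist_force: [-1.1, -0.4, 2.6]
finger_gap: 40.0
finger_force: 20.0
```

Emit:
send_rows:
  series:
    - [[0.15, 1, -0.2], 0, 1]
    - [[0, 0, 0], 0, 1]

```text
clock: 28.2
eef_pos: [531.4, -7.5, 188.9]
eef_rot: [-3.141, -0.0, -0.154]
wrist_force: [0.0, 0.4, 0.2]
finger_gap: 39.8
finger_force: 20.0
```

Emit:
send_rows:
  series:
    - [[0.15, 1, 0], 0, 1]
    - [[0, 0, 0], 0, 1]

```text
clock: 28.4
eef_pos: [531.3, -6.5, 188.5]
eef_rot: [-3.142, 0.001, -0.154]
wrist_force: [-0.3, 0.2, -0.8]
finger_gap: 39.9
finger_force: 20.0
```

Emit:
send_rows:
  series:
    - [[0.15, 1, 0], 0, 1]
    - [[0, 0, 0], 0, 1]

```text
clock: 28.6
eef_pos: [531.5, -5.5, 188.7]
eef_rot: [-3.142, 0.0, -0.154]
wrist_force: [0.2, 1.1, -0.8]
finger_gap: 40.1
finger_force: 20.0
```

Emit:
send_rows:
  series:
    - [[0.15, 1, 0], 0, 1]
    - [[0, 0, 0], 0, 1]

```text
clock: 28.8
eef_pos: [531.6, -4.9, 188.8]
eef_rot: [3.141, 0.0, -0.154]
wrist_force: [-0.4, -2.9, -1.4]
finger_gap: 39.9
finger_force: 20.0
```

It falls into a groove (force gone between y −7.5 and −5.5). I'll centre at about −6.4 and ease it down.

Emit:
send_rows:
  series:
    - [[-0.25, -1.8, 0], 0, 1]
    - [[0, 0, 0], 0, 1]
    - [[0, 0, 0], 0, 1]

```text
clock: 29.1
eef_pos: [531.5, -6.4, 188.9]
eef_rot: [-3.141, -0.0, -0.154]
wrist_force: [0.0, -0.7, -0.9]
finger_gap: 39.9
finger_force: 20.0
```

Emit:
send_rows:
  series:
    - [[0, 0, -0.5], 0, 1]
    - [[0, 0, 0], 0, 1]

```text
clock: 29.3
eef_pos: [531.4, -6.4, 188.3]
eef_rot: [-3.141, 0.0, -0.154]
wrist_force: [-0.1, -0.5, -1.7]
finger_gap: 39.7
finger_force: 20.0
```

Emit:
send_rows:
  series:
    - [[0, 0, -0.5], 0, 1]
    - [[0, 0, 0], 0, 1]

```text
clock: 29.5
eef_pos: [531.4, -6.4, 187.8]
eef_rot: [-3.142, 0.0, -0.154]
wrist_force: [-0.9, 0.1, -0.4]
finger_gap: 39.8
finger_force: 20.0
```

Emit:
send_rows:
  series:
    - [[0, 0, -0.5], 0, 1]
    - [[0, 0, 0], 0, 1]

```text
clock: 29.7
eef_pos: [531.4, -6.4, 187.3]
eef_rot: [-3.142, 0.0, -0.154]
wrist_force: [-0.1, -0.1, -1.6]
finger_gap: 40.0
finger_force: 20.0
```

Emit:
send_rows:
  series:
    - [[0, 0, -0.5], 0, 1]
    - [[0, 0, 0], 0, 1]

```text
clock: 29.9
eef_pos: [531.4, -6.4, 186.8]
eef_rot: [-3.142, 0.0, -0.154]
wrist_force: [-0.3, 0.7, -0.8]
finger_gap: 40.2
finger_force: 20.0
```

Emit:
send_rows:
  series:
    - [[0, 0, -0.4], 0, 1]
    - [[0, 0, 0], 0, 1]

```text
clock: 30.1
eef_pos: [531.4, -6.4, 186.4]
eef_rot: [-3.142, 0.0, -0.154]
wrist_force: [0.2, 0.4, -1.1]
finger_gap: 40.0
finger_force: 20.0
```

Home is expected near TCP z ≈ 185.4.

Emit:
send_rows:
  series:
    - [[0, 0, -0.4], 0, 1]
    - [[0, 0, 0], 0, 1]

```text
clock: 30.3
eef_pos: [531.4, -6.5, 186.0]
eef_rot: [-3.142, 0.0, -0.154]
wrist_force: [0.1, -0.1, -1.4]
finger_gap: 39.9
finger_force: 20.0
```

Emit:
send_rows:
  series:
    - [[0, 0, -0.4], 0, 1]
    - [[0, 0, 0], 0, 1]

```text
clock: 30.5
eef_pos: [531.4, -6.4, 185.6]
eef_rot: [-3.142, 0.0, -0.154]
wrist_force: [0.8, 0.4, -1.9]
finger_gap: 40.0
finger_force: 20.0
```

Emit:
send_rows:
  series:
    - [[0, 0, -0.3], 0, 1]
    - [[0, 0, 0], 0, 1]

```text
clock: 30.7
eef_pos: [531.5, -6.4, 185.4]
eef_rot: [-3.142, -0.0, -0.154]
wrist_force: [-0.2, 0.3, 0.2]
finger_gap: 39.9
finger_force: 20.0
```

Emit:
send_rows:
  series:
    - [[0, 0, -0.4], 0, 1]
    - [[0, 0, 0], 0, 1]
    - [[0, 0, 0], 0, 1]

```text
clock: 31.0
eef_pos: [531.5, -6.4, 185.4]
eef_rot: [3.142, -0.0, -0.154]
wrist_force: [-2.8, 0.5, 6.1]
finger_gap: 39.7
finger_force: 20.0
```

Emit:
send_rows:
  series:
    - [[0, 0, 0], 0, 1]
    - [[0, 0, 0], 0, 1]
    - [[0, 0, 0], 0, 1]
    - [[0, 0, 0], 0, 1]
    - [[0, 0, 0], 0, 1]
    - [[0, 0, 0], 0, 1]

```text
clock: 31.6
eef_pos: [531.5, -6.4, 185.4]
eef_rot: [3.142, -0.0, -0.154]
wrist_force: [-1.2, 0.2, 4.6]
finger_gap: 39.8
finger_force: 20.0
```

Run:
```python
from m import *
look("scene",["leaf_p_grip"]); look("side",["leaf_p_grip"])
```

```text
31.6 [531.5  -6.4 185.4] [ 3.142 -0.    -0.154] [-1.2  0.2  4.6]
scene leaf_p_grip 0.56 [508.1 317.5  62.7] [354. 188.]
side leaf_p_grip 0.49 [502.7 318.6  63.8] [266. 196.]
```

Seated: z matches the home height exactly, ~6 N held for about 0.9 s. On to the tray.

Emit:
send_rows:
  series:
    - [[0, 0, 10], 0, 1]
    - [[0, 0, 20], 0, 1]
    - [[0, 0, 20], 0, 1]
    - [[-9, -34, 0], 1.8, 1]
    - [[-10, -36, 0], 2, 1]
    - [[-10, -36, 0], 2, 1]
    - [[-10, -36, 0], 2, 1]
    - [[-10, -36, 0], 2, 1]
    - [[-10, -36, 0], 2, 1]
    - [[-10, -36, 0], 2, 1]
    - [[-8, -33, 0], 2, 1]
    - [[0, 0, 0], 0, 1]
  squeeze: 30

```text
clock: 33.0
eef_pos: [453.4, -292.5, 235.4]
eef_rot: [3.141, -0.0, 0.119]
wrist_force: [0.4, -0.8, -1.3]
finger_gap: 40.2
finger_force: 30.0
```

Emit:
send_rows:
  series:
    - [[-40, 0, 0], 0, 1]
    - [[0, 0, 0], 0, 1]
    - [[0, 0, 0], 0, 1]

```text
clock: 33.3
eef_pos: [414.4, -289.3, 235.6]
eef_rot: [3.141, -0.001, 0.121]
wrist_force: [0.2, -0.8, -1.0]
finger_gap: 39.6
finger_force: 30.0
```

Run:
```python
from m import *
p=look("wrist",["tray_home","nut"],"w12"); c=p["color"]
look("scene",["tray_home","leaf_p_grip"]); look("side",["tray_home","leaf_p_grip"])
s=read_state(); print(s["eef_pos"],s["eef_rot"],s["wrist_force"])
P=px(p,np.array([454.5,-290,38])); u0,v0=int(P[0])-60,int(P[1])-35; print(P)
m=(c[v0:v0+70,u0:u0+120].max(2)<100).astype(np.uint8); n,l,st,ce=cv2.connectedComponentsWithStats(m)
for i in range(1,n):
    if st[i,4]>40:
        v,u=np.nonzero(l==i); r=cv2.minAreaRect(np.c_[u+u0,v+v0].astype(np.float32)); print(st[i]+[u0,v0,0,0,0],r,[ray(p,*q,38)[:2].round(1) for q in cv2.boxPoints(r)],ray(p,*r[0],38).round(1))
```

```text
33.3 [ 414.4 -289.3  235.6] [ 3.141e+00 -1.000e-03  1.210e-01] [ 0.2 -0.8 -1. ]
wrist tray_home 0.56 [ 454.5 -293.6   63.2] [290. 163.]
wrist nut 0.76 [ 524.4 -261.4    7.1] [261.  70.]
scene tray_home 0.57 [ 451.5 -289.9   60.5] [160. 238.]
scene leaf_p_grip 0.54 [505.8 319.7  63.9] [355. 188.]
scene leaf_p_grip 0.25 [384.1 -17.1  -2. ] [244. 212.]
side tray_home 0.93 [ 453.6 -291.3   63.4] [305. 294.]
side tray_home 0.36 [ 496.7 -426.5   -1.3] [334. 338.]
[ 414.65612151 -289.35031346  234.87487459] [-3.14147070e+00  7.11814844e-05  1.21784576e-01] [-0.38005276 -0.11827734 -1.14348166]
(np.float64(284.9685365325218), np.float64(159.1787614217854))
[224 149   5  45  95] ((225.23170471191406, 171.0853729248047), (44.1726188659668, 2.4294939041137695), 83.6598129272461) [array([ 456.3, -238. ]), array([ 456.7, -240. ]), array([ 421.1, -247. ]), array([ 420.6, -245. ])] [ 438.9 -242.4   38. ]
```

Run:
```python
from m import *
p=camera("wrist"); c=p["color"].max(2); print(read_state()["eef_pos"])
print(c[135:190:2,285]); print(c[159,225:345:4])
roi=c[135:185,238:335]; t,_=cv2.threshold(roi,0,255,cv2.THRESH_OTSU); print(t)
n,l,st,ce=cv2.connectedComponentsWithStats((roi<t).astype(np.uint8))
for i in range(1,n):
    if st[i,4]>80:
        v,u=np.nonzero(l==i); r=cv2.minAreaRect(np.c_[u+238,v+135].astype(np.float32)); print(st[i],r,[ray(p,*q,38)[:2].round(1) for q in cv2.boxPoints(r)],ray(p,*r[0],38).round(1))
```

```text
33.75 [ 414.7 -289.4  234.9] [-3.141  0.     0.122] [-0.4 -0.1 -1.1]
[ 414.5888018  -289.37677048  234.87880786]
[247 247 247 247 247 247 247 247 247 247 243 247 247 249 182 113 255 247
 247 247 234 226 227 228 227 230 232 233]
[ 93 199 190 208 247 247 247 101 226 247 247 247 247 247 247 247 247 247
 247 247 247 248 250 112 247 248 219 132 129 133]
189.0
[ 94   0   3  50 109] ((333.0, 159.5), (49.0, 2.0), 90.0) [array([ 478.3, -324.9]), array([ 478.5, -326.5]), array([ 439.2, -332.8]), array([ 439. , -331.1])] [ 459.1 -328.8   38. ]
[ 14  19  67  15 260] ((285.2926025390625, 161.10841369628906), (10.296728134155273, 66.1842041015625), 86.36705780029297) [array([ 452.3, -263.2]), array([ 462.1, -316. ]), array([ 453.9, -317.7]), array([ 444. , -264.6])] [ 453.1 -290.4   38. ]
```

Run:
```python
from m import *
p=camera("wrist"); c=p["color"].max(2)
roi=c[135:185,238:330]; n,l,st,ce=cv2.connectedComponentsWithStats((roi<189).astype(np.uint8))
i=[k for k in range(1,n) if st[k,4]>150][0]; v,u=np.nonzero(l==i); W=np.array([ray(p,a+238,b+135,38)[:2] for a,b in zip(u,v)])
h,(_, _),ang=cv2.minAreaRect(W.astype(np.float32)); print(h,_,ang)
vx,vy,_,_=cv2.fitLine(W.astype(np.float32),cv2.DIST_HUBER,0,.01,.01).ravel(); print("slot yaw",np.degrees(np.arctan2(-vx*np.sign(vy),abs(vy))))
g=c[100:235,200:370].astype(np.uint8); L=cv2.HoughLinesP(cv2.Canny(g,60,150),1,np.pi/360,25,minLineLength=25,maxLineGap=4)
for a,b,d,e in L[:,0]:
    A,B=ray(p,a+200,b+100,38)[:2],ray(p,d+200,e+100,38)[:2]; D=B-A; print(A.round(),B.round(),(np.degrees(np.arctan2(D[1],D[0]))%90).round(1))
```

```text
33.8 [ 414.6 -289.4  234.9] [-3.142  0.     0.122] [ 0.6 -0.1 -0.2]
(453.0281677246094, -290.35137939453125) 53.6856803894043 10.496139526367188
slot yaw 11.018082
[ 477. -247.] [ 487. -304.] 10.7
[ 494. -233.] [ 441. -243.] 10.6
[ 409. -247.] [ 414. -276.] 10.3
[ 467. -340.] [ 428. -346.] 9.7
[ 491. -231.] [ 410. -246.] 10.8
[ 477. -344.] [ 434. -351.] 10.0
[ 457. -232.] [ 403. -243.] 11.3
[ 404. -246.] [ 415. -308.] 10.1
[ 389. -262.] [ 396. -326.] 6.9
[ 469. -337.] [ 428. -344.] 9.6
[ 423. -298.] [ 431. -343.] 10.2
[ 418. -289.] [ 424. -324.] 9.7
[ 477. -324.] [ 426. -335.] 11.8
[ 460. -249.] [ 415. -259.] 11.4
[ 468. -339.] [ 502. -333.] 9.6
[ 438. -247.] [ 410. -252.] 11.8
[ 447. -265.] [ 456. -317.] 10.5
[ 442. -309.] [ 471. -336.] 46.8
[ 416. -308.] [ 424. -353.] 10.2
[ 473. -344.] [ 505. -338.] 9.9
[ 444. -265.] [ 449. -292.] 10.4
[ 473. -240.] [ 448. -244.] 8.5
[ 493. -225.] [ 452. -233.] 11.8
[ 472. -336.] [ 501. -331.] 9.5
[ 449. -315.] [ 471. -335.] 46.0
```

Emit:
send_rows:
  series:
    - [[20, -0.4, 0], 1.7, 1]
    - [[19.2, -0.4, 0], 1.8, 1]
    - [[0, 0, -30], 0, 1]
    - [[0, 0, -20], 0, 1]
    - [[0, 0, -10], 0, 1]
    - [[0, 0, 0], 0, 1]
    - [[0, 0, 0], 0, 1]
  squeeze: 20

```text
clock: 34.55
eef_pos: [453.9, -290.5, 175.8]
eef_rot: [3.141, -0.001, 0.183]
wrist_force: [-0.7, 0.2, -0.7]
finger_gap: 40.0
finger_force: 20.0
```

Emit:
send_rows:
  series:
    - [[0, 0, -3], 0, 1]
    - [[0, 0, -3], 0, 1]
    - [[0, 0, -2], 0, 1]
    - [[0, 0, -1], 0, 1]
    - [[0, 0, 0], 0, 1]

```text
clock: 35.05
eef_pos: [453.6, -290.2, 165.9]
eef_rot: [-3.141, 0.0, 0.183]
wrist_force: [0.0, 0.2, -1.7]
finger_gap: 40.1
finger_force: 20.0
```

Emit:
send_rows:
  series:
    - [[0, 0, -1], 0, 1]
    - [[0, 0, -1], 0, 1]
    - [[0, 0, -1], 0, 1]
    - [[0, 0, 0], 0, 1]

```text
clock: 35.45
eef_pos: [453.6, -290.2, 162.8]
eef_rot: [-3.141, 0.0, 0.183]
wrist_force: [0.1, -0.3, -1.1]
finger_gap: 39.9
finger_force: 20.0
```

Entering cleanly (no force at 4 mm below the mouth). Down, release, withdraw.

Emit:
send_rows:
  series:
    - [[0, 0, -5], 0, 1]
    - [[0, 0, -6], 0, 1]
    - [[0, 0, -5], 0, 1]
    - [[0, 0, -3], 0, 1]
    - [[0, 0, 0], 0, 1]

```text
clock: 35.95
eef_pos: [453.5, -290.1, 143.3]
eef_rot: [-3.141, 0.001, 0.183]
wrist_force: [0.4, -0.4, -0.6]
finger_gap: 40.1
finger_force: 20.0
```

Emit:
send_rows:
  series:
    - [[0, 0, 0], 0, 0.2]
    - [[0, 0, 0], 0, -0.2]
    - [[0, 0, 0], 0, -0.2]
    - [[0, 0, 0], 0, -0.2]
    - [[0, 0, 30], 0, -0.2]
    - [[0, 0, 40], 0, -0.2]
    - [[-20, 0, 30], 0, -0.2]
    - [[-40, 0, 10], 0, -0.2]
    - [[0, 0, 0], 0, -0.2]
    - [[0, 0, 0], 0, -0.2]

```text
clock: 36.95
eef_pos: [393.5, -290.4, 254.5]
eef_rot: [3.141, -0.001, 0.182]
wrist_force: [-0.1, 0.1, 0.0]
finger_gap: 56.1
finger_force: 0.0
```

Run:
```python
from m import *
p=look("wrist",["leaf_p_grip","tray_home"],"w13"); look("scene",["leaf_p_grip","tray_home","nut"]); look("side",["leaf_p_grip","tray_home","nut","rack_home0"])
for d in regions_of("leaf_p_grip",p):
    v,u=np.nonzero(d["mask"]); r=cv2.minAreaRect(np.c_[u,v].astype(np.float32)); print(d["confidence"],r,ray(p,*r[0],84).round(1))
```

```text
36.95 [ 393.5 -290.4  254.5] [ 3.141e+00 -1.000e-03  1.820e-01] [-0.1  0.1  0. ]
wrist leaf_p_grip 0.31 [ 454.8 -291.    63.4] [293. 134.]
wrist tray_home 0.63 [ 454.4 -292.6   63.5] [295. 135.]
scene leaf_p_grip 0.71 [505.9 320.4  63.1] [355. 188.]
scene tray_home 0.89 [ 452.5 -288.5   61.1] [160. 238.]
scene tray_home 0.36 [709.1 230.   48.5] [369. 240.]
scene nut 0.86 [ 518.6 -258.8    4.3] [181. 265.]
side tray_home 0.55 [ 524.5 -256.4    8.6] [322. 296.]
side nut 0.63 [ 521.5 -256.6   10.1] [321. 296.]
side rack_home0 0.95 [242.1 245.6  61.2] [207. 215.]
side rack_home0 0.81 [307.8 244.7  62.8] [223. 212.]
side rack_home0 0.72 [183.  254.8  64.9] [191. 215.]
side rack_home0 0.64 [528.6  -2.9   4.9] [297. 251.]
side rack_home0 0.62 [505.9 319.4  62.6] [267. 196.]
side rack_home0 0.58 [444.  312.6  65.1] [253. 198.]
```

The leaf hangs at its place in the tray, the others are in the rack, and the robot is clear.

```bash
python3 -c "
from cell import *
print(sign_off())"
```

```text
the job is handed in; nothing more can be done
None
```

The leaf from the rack's near slot seated in the thread: it went down to its home height and I held it there at about 5–6 N for 0.9 s. It now hangs in the job tray. The other two leaves only rode on top and are back in the rack, and I handed the job in at about 37 s of arm time; the judge's result was not shown.

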